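# Close the hook compartment and hold the laser's lens barrel in the V-blocks

## Task

Lower the propped-open flap of the hook compartment gently all the way down onto the compartment, so that the pair of V-blocks on its outer face stands upright. Then take the lens barrel of the roof laser from its padded rest, lay it centrally in both V-blocks, and press it down firmly but carefully (about 10 N) so that it bears on both flanks of the V. Finish while still holding it pressed with the gripper, ready for its strap to be fitted, and leave the other things on the bench alone.

Things in the scene. Friction and masses are not known exactly. Their poses are not given: they have to be found in the camera images.
- flap (a joint): Flap angle, rad: 0 = shut on the compartment (hard stop), grows as the free edge rises; 0.8 to 1.25 at the start. Wooden board 170 mm deep, 270 wide, 12 thick, hinged on the compartment's far top edge. Friction hinge: stays where left; 1.5 to 5 N near the free edge lowers it, pushing on the outer face (with the V-blocks: on top when shut; open, it looks up and away from the robot).
- flap_hinge (a point): On the hinge line, middle of the flap's width, at the flap's under face, 60 mm above the bench. Its axes turn with the flap: y along the hinge line, z out of the outer face (up when shut), -x from hinge to free edge (towards the robot when shut). Opening turns the flap about +y.
- flap_push (a point): Bare strip to push on: point on the flap's outer face, 145 mm from the hinge line, 25 mm from the free edge, mid width; at (-145, 0, 12) mm in the flap_hinge frame, axes the same. The V-blocks stand 50 mm nearer the hinge.
- cradle (a point): Where the barrel's centre lies when seated; on the flap at (-65, 0, 46) mm in the flap_hinge frame, 106 mm above the bench when shut. Axes as flap_hinge: y along the V groove, z out of it. Two aluminium 90 degree V-blocks, 60 mm wide, 31 high, at y = -66..-36 and 36..66 mm, leave a 72 mm gap for fingers; there the flap's face lies 34 mm below this point.
- v_near: The flanks of both V-blocks on the free-edge side (nearer the robot when shut). Origin on the flap's outer face under the middle of the groove, 34 mm under the cradle point; axes as flap_hinge.
- v_far: The flanks of both V-blocks on the hinge side (farther from the robot). Origin and axes as v_near.
- barrel: Lens barrel of the roof laser: plain aluminium cylinder, 35 mm diameter, 160 long, black band at each end, glass lens in one, 190 to 300 g. Origin at its centre, x along its axis. Lies on the rest, axis about 32 mm above the bench, within 0.5 rad of world y. Either end may point either way in the V-blocks.
- rest: Fixed padded rest: plywood base 160 x 70 x 6 mm, rubber saddles 12 mm long, up to 24 mm above the bench, at 58 mm either side of the middle; between them the barrel is free, its underside 8 mm above the plywood. Origin on the bench under its middle, x along the barrel.
- weight: Bystander: squat aluminium bench weight, 68 mm diameter, 46 mm high. Origin under its centre.
- slate: Bystander: purple slate tile 100 x 200 x 7 mm lying flat. Origin under its centre.
- tape: Bystander: nickel tape measure 68 x 34 x 62 mm. Origin under its centre.
- hook_a: Bystander: galvanized slate hook of 5 mm wire, 90 mm long, flat on the bench. Origin at its middle.
- hook_b: Bystander: hook like hook_a.
- hook_c: Bystander: hook like hook_a.
- hammer: Bystander: hammer lying on the left of the bench. Origin on its underside.

How it is judged:
By the outcome, as a careful person would: the job done as asked, in the order asked, and still so for the second after the job is handed in, while the arm keeps its last pose, push and grip.
It also fails if it takes over 70 s, if anything falls off the work surface, if the arm or the gripper's body presses on something with over 40 N, if the wrist force passes 120 N, or if a joint passes its speed limit or range.

## Robot

A 6-joint arm with a two-finger parallel gripper is mounted at the origin on the work surface. World frame = base frame: x ahead of the robot, y to its left, z up, the work surface at z = 0. Lengths are in mm, angles in rad, forces in N, time in s.
With the tool pointing down it reaches from about 425 to 950 mm from the base axis. Payload 3.5 kg.
Tool frame: the origin (TCP) lies at the very end of the fingers, on their centre line; the grasp point (between the pads) lies manip.grasp_offset behind it (manip.grasp_offset is the distance from the TCP to the grasp point, in mm); z points along the fingers, y is the line along which they close (so a half turn about z gives the same grasp; the last joint's range is limited). The gripper opens to 85 mm and grips with 20 to 120 N. Pads are 22 mm wide; open, the fingers measure 114 mm over their backs; the gripper's body (76 mm by 85 mm) begins 54 mm behind the grasp point. The pads swing forward as they close: fully open they stand 13 mm farther back than shut.
Start: joints at [1.008, 0.286, 1.577, -0, 1.279, -0.15], TCP at [270.757, 618.301, 200.625] pointing down, gripper open.
Joint ranges: [-2.77, 2.77], [-0.9, 2.22], [0.21, 2.48], [-1.53, 4.67], [0.24, 2.81], [-2.84, 2.84]. Speed limits (rad/s): [2.79, 2.79, 3.14, 3.14, 3.14, 3.14].

## Interface

Orientations are given as a unit quaternion [w, x, y, z].
In Python, from cell import manip, inverse_kinematics, readout, imaging, hand_in gives the robot as it stands. Calls block until the motion is done:
- manip.goto(position, orientation): joint-space move of the TCP to a pose.
- manip.move_straight(position, vel=150, frame=None): straight line of the TCP; frame=None keeps the orientation; vel is the mean speed in mm/s.
- manip.set_joints(angles): joint-space move.
- manip.grip(opening, force=None): finger opening in mm; force is the grip in N (None keeps the last); returns when the fingers have stopped.
- manip.hold(seconds).
- inverse_kinematics(position, orientation): joint angles nearest the present ones, or None.
- readout.read_state(): the state.
- imaging.read_camera(name): name is "scene" or "top"; returns a dict with "pixels" (400x640x3 uint8, red, green, blue), "fx", "fy", "cx", "cy" (pixels), "distortion" ([k1, k2, p1, p2, k3] as OpenCV has them; the pictures are not rectified), "R" (3x3) and "t" (3): a world point X has camera coordinates R X + t. Camera axes: x right, y down, z forward; pixel columns grow to the right and rows downward; lengths in mm; the calibration is good to about 2 mm. A picture is of the moment at which its call begins. There is no depth.
A pose or a line that the arm cannot do raises manip.MotionError and nothing moves.
- hand_in(): hands the job in; it is judged then, once.
The state is a dict: "t": time; "qpos": joint angles; "qd": joint speeds; "joint_efforts": joint torques, N m; "position": TCP position; "ee_rot": TCP orientation; "wrist_force": force on the tool from outside, world axes, zero at the start; "torque": the same for the moment, N m; "grip_width": finger opening in mm; "finger_force": force on a finger pad.
Only numpy, scipy, OpenCV 4.12 (cv2) and the standard library are available. Lean on these libraries where they do the work, as an engineer would, in place of code of your own. Each camera call takes 0.05 s, during which the arm holds its last target. There are 200 camera calls.

## Working session

There is one attempt and no reset: what is moved stays moved. The work goes in short steps, each a Python script; the robot and the scene stay as the last script left them, time stands still between calls to the robot, and variables do not carry over. Pictures are saved under pics/ and viewed, at most 10 in all, crops included, and the job is handed in when it is done.

```bash
ls; mkdir -p pics; python3 - <<'E'
from cell import manip, imaging, readout
import cv2, numpy as np
for n in ("scene","top"):
    c=imaging.read_camera(n); cv2.imwrite(f"pics/{n}0.png",c["pixels"][:,:,::-1])
    np.savez(f"{n}0.npz",**{k:np.array(v) for k,v in c.items()})
    print(n,c["fx"],c["cx"],c["cy"],c["distortion"],np.round(c["R"],3).tolist(),np.round(c["t"]), np.round(-np.array(c["R"]).T@c["t"]))
print(manip.grasp_offset, readout.read_state())
E
```

```text
pics
scene 361.0003455884828 313.65058000171933 201.10326161029025 [-0.06749962  0.          0.          0.          0.        ] [[0.731, 0.683, -0.016], [0.461, -0.51, -0.726], [-0.503, 0.523, -0.688]] [-433. -174. 1428.] [1116. -540.  849.]
top 390.8133734223816 316.90161547292325 202.69628260321318 [-0.07428581  0.          0.          0.          0.        ] [[0.004, -1.0, 0.009], [-0.983, -0.005, -0.182], [0.182, -0.008, -0.983]] [ 56. 587. 971.] [ 400.   67. 1061.]
18.700000000000003 {'t': 0.1, 'qpos': array([ 1.00798403e+00,  2.87113288e-01,  1.57801451e+00, -3.90243823e-05,
        1.27860194e+00, -1.50010545e-01]), 'qd': array([ 0.00054221, -0.00159785, -0.00309181, -0.00038474, -0.00019263,
        0.00150741]), 'joint_efforts': array([ 9.96685558e-04, -4.07297444e+01, -2.93698686e+01, -1.59457550e-04,
        3.49690796e-03,  1.14812650e-05]), 'position': array([270.43120067, 617.74617162, 199.37013461]), 'ee_rot': array([-3.55323070e-04,  2.04932864e-01,  9.78775449e-01, -1.00790591e-03]), 'wrist_force': array([0.15306768, 0.32484998, 0.15997793]), 'torque': array([-0.04356916, -0.00552909,  0.01724528]), 'finger_force': 0.0, 'grip_width': 85.18974870142027}
```

View pics/scene0.png

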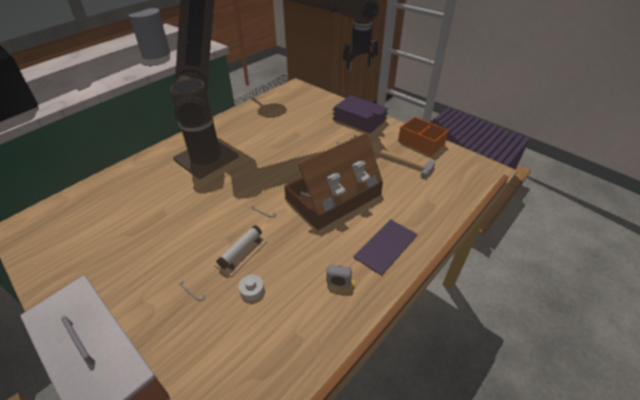

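View pics/top0.png

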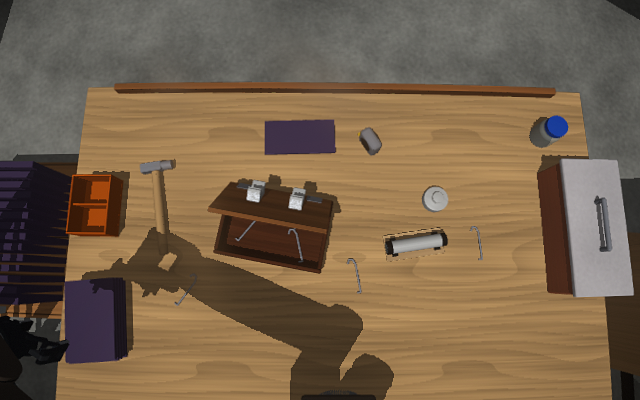

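Scene view: the open flap is around (340,165) with V-blocks at (337,184) and (360,172). The barrel is at (240,247). Top view: compartment at (270,240), flap at (275,205), V-blocks at (256,191) and (297,199), barrel at (415,242). Next I'll zoom in on these.

```bash
python3 - <<'E'
import cv2
a=cv2.imread("pics/top0.png")[165:285,195:355]; b=cv2.imread("pics/scene0.png")[125:235,270:400]
cv2.imwrite("pics/topz.png",cv2.resize(a,None,fx=5,fy=5,interpolation=2)[:600]); cv2.imwrite("pics/scz.png",cv2.resize(b,None,fx=5,fy=5,interpolation=2))
E
```

```text
(no output)
```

View pics/topz.png

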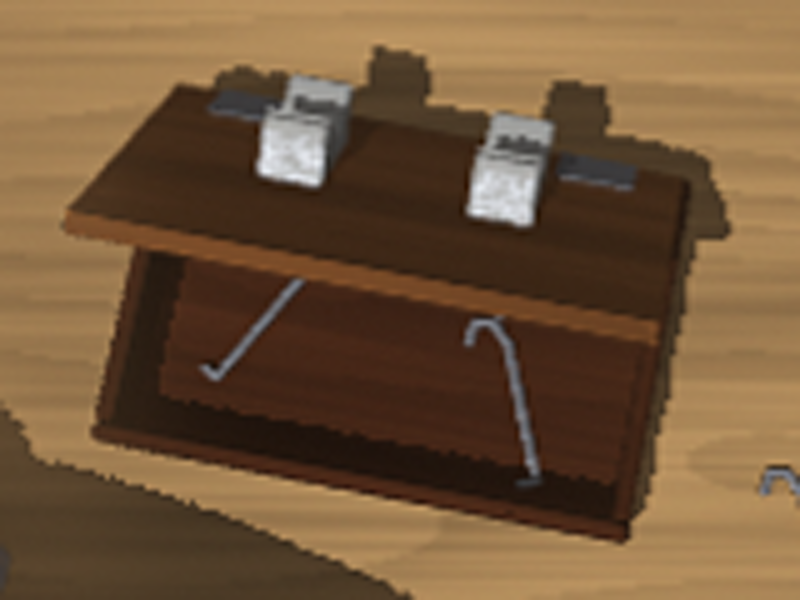

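View pics/scz.png

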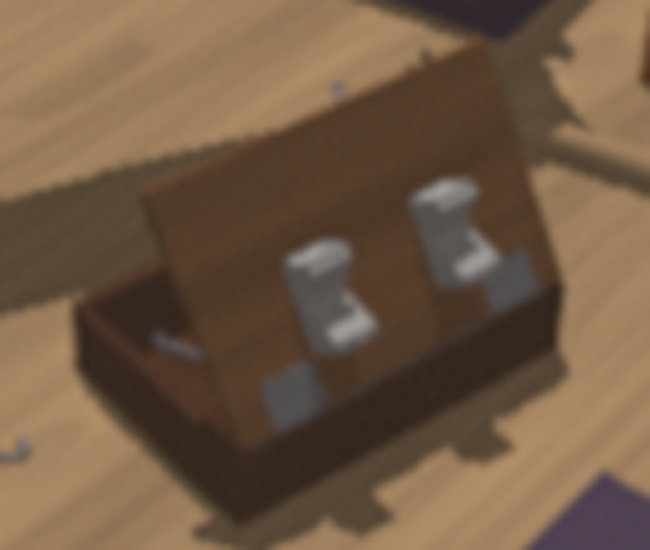

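Zoomed-in flap corners, read as crop pixels. Top: free edge (68,212) and (658,328), hinge edge (180,85) and (690,185). Scene: free edge (145,192) and (485,40), hinge edge (243,448) and (560,287). I'll fit the hinge pose and angle to these points and segment the barrel.

```bash
cat > h.py <<'E'
import numpy as np, cv2
from scipy.optimize import least_squares
from scipy.spatial.transform import Rotation as Ro
def load(n): return dict(np.load(n+".npz"))
def K(c): return np.array([[c["fx"],0,c["cx"]],[0,c["fy"],c["cy"]],[0,0,1]],float)
def proj(c,X): return cv2.projectPoints(np.atleast_2d(X).astype(float),cv2.Rodrigues(c["R"])[0],np.array(c["t"],float),K(c),np.array(c["distortion"],float))[0][:,0]
def plane(c,px,z):
    u=cv2.undistortPoints(np.array(px,float).reshape(-1,1,2),K(c),np.array(c["distortion"],float))[:,0]
    d=np.c_[u,np.ones(len(u))]@c["R"]; o=-c["R"].T@c["t"]
    return o+d*((z-o[2])/d[:,2])[:,None]
def flapR(yaw,a): return Ro.from_euler("z",yaw)*Ro.from_euler("y",a)
def quat(Rm): return np.roll(Ro.from_matrix(Rm).as_quat(),1)
E
python3 - <<'E'
from h import *
T,S=load("top0"),load("scene0")
L=np.array([[-170,135,12],[-170,-135,12],[0,135,12],[0,-135,12]],float)
pt=np.array([[68,212],[658,328],[180,85],[690,185]])/5+[195,165]
ps=np.array([[485,40],[145,192],[560,287],[243,448]])/5+[270,125]
def X(p,l): return flapR(p[2],p[3]).apply(l)+[p[0],p[1],60]
f=lambda p:np.r_[(proj(T,X(p,L))-pt).ravel(),(proj(S,X(p,L))-ps).ravel()]
r=least_squares(f,[650,180,-.17,1.0],loss="soft_l1");print(r.x.round(3),f(r.x).round(1))
np.save("flap.npy",r.x)
for n,l in(("push",[-145,0,12]),("cradle",[-65,0,46])): print(n,X(r.x,np.array(l)).round(1),X([*r.x[:3],0],np.array(l)).round(1))
for c,n,(x0,x1,y0,y1) in((T,"top",(380,455,222,262)),(S,"scene",(212,268,222,275))):
    hsv=cv2.cvtColor(c["pixels"],cv2.COLOR_RGB2HSV)[y0:y1,x0:x1]
    dark=(hsv[...,1]<70).astype(np.uint8)|(hsv[...,2]<45).astype(np.uint8)
    lite=((hsv[...,1]<60)&(hsv[...,2]>75)).astype(np.uint8)
    for nm,m in(("lite",lite),):
        k=max(cv2.findContours(m,0,2)[0],key=cv2.contourArea); b=cv2.minAreaRect(k); bx=cv2.boxPoints(b)+[x0,y0]
        print(n,nm,np.add(b[0],[x0,y0]),b[1:],cv2.contourArea(k)); P=plane(c,np.r_[bx,[np.add(b[0],[x0,y0])]],32);print(P[:,:2].round(1).tolist())
    if n=="top": w=plane(c,[[434.5,198]],46);print("weight",w)
a=cv2.resize(T["pixels"][222:262,375:455,::-1],None,fx=8,fy=8,interpolation=0);cv2.imwrite("pics/bt.png",a)
E
```

```text
[ 6.07329e+02  1.53143e+02 -1.91000e-01  9.65000e-01] [-0.6 -0.6  0.5 -0.1  0.  -1.8 -0.7 -2.  -1.1 -1.2 -2.  -1.1 -0.1 -2.4
 -1.5  0. ]
push [535.9 167.  186. ] [465.  180.7  72. ]
cradle [608.1 153.  139.6] [543.5 165.5 106. ]
top lite [417.14161682 243.17052078] ((12.696776390075684, 50.7110710144043), 81.25383758544922) 575.5
[[489.3, -138.1], [509.9, -273.7], [476.5, -277.2], [456.2, -142.3], [482.9, -207.4]]
weight [[ 602.35009774 -255.68632529   46.        ]]
scene lite [240.25000381 244.74999809] ((12.727920532226562, 44.547725677490234), 45.0) 482.0
[[474.3, -265.4], [446.4, -124.4], [495.4, -129.9], [519.1, -267.3], [484.6, -199.4]]
```

View pics/bt.png

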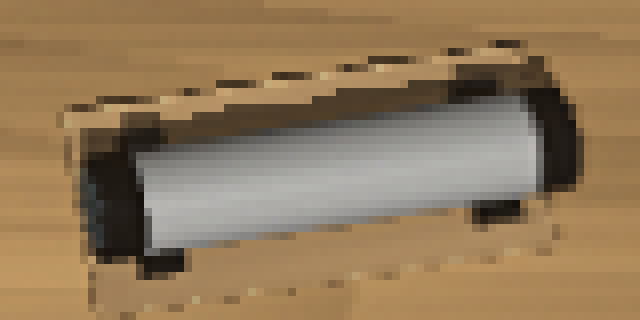

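The barrel's bright body is centred at about (417,243) in the top image, with its axis about 0.15 rad off world y. Next step is lowering the flap.

```bash
cat >> h.py <<'E'
def down(yt):  # tool pointing down, closing line at angle yt in xy-plane; best IK sign
    z=np.array([0,0,-1.]);y=np.array([np.cos(yt),np.sin(yt),0]);return np.c_[np.cross(y,z),y,z]
def bestq(pos,yt):
    from cell import inverse_kinematics,readout
    q0=readout.read_state()["qpos"];o=[]
    for k in(0,np.pi):
        q=quat(down(yt+k));j=inverse_kinematics(list(pos),list(q))
        if j is not None:o.append((np.abs(np.array(j)-q0).max(),list(q),j))
    return min(o,key=lambda e:e[0])[1]
E
python3 - <<'E'
from h import *
from cell import manip,readout
x,y,yaw,a0=np.load("flap.npy")
far=np.array([np.cos(yaw),np.sin(yaw),0])
P=lambda a,n=0:flapR(yaw,a).apply([-145,0,12+n])+[x,y,60]+11*far
st=readout.read_state
s=st();manip.move_straight(list(s["position"][:2])+[330],vel=250)
manip.grip(0,40)
p=P(a0,35);up=p.copy();up[2]=330
q=bestq(up,yaw+np.pi/2);manip.goto(list(up),q);print(st()["t"],st()["qpos"].round(2))
manip.move_straight(list(p),vel=150)
f0=st()["wrist_force"];mx=0
for a in np.arange(a0+.12,0.001,-.07):
    manip.move_straight(list(P(a)),vel=70)
    f=st()["wrist_force"]-f0;print(round(a,2),f.round(1),st()["position"].round())
    if np.linalg.norm(f)>15:break
p=P(0)
for dz in np.arange(6,-14,-1.):
    manip.move_straight(list(p+[0,0,dz]),vel=25);f=st()["wrist_force"]-f0;print(dz,f.round(1),st()["position"].round(1))
    if f[2]>9:break
print(st()["t"])
E
```

```text
3.5167 [ 0.1   0.04  1.62  0.    1.48 -1.28]
1.08 [-0.6 -0.2  0.7] [561. 162. 193.]
1.01 [-1.  -0.2  1.4] [553. 164. 189.]
0.94 [0.4 0.2 0.1] [544. 165. 184.]
0.87 [-1.1  0.9  0.4] [535. 167. 179.]
0.8 [-1.   0.1 -0.5] [527. 169. 173.]
0.73 [-0.1  1.2  1.6] [520. 170. 166.]
0.66 [-1.6  0.5  0.4] [513. 171. 158.]
0.59 [-1.6  0.4  0.3] [506. 173. 150.]
0.52 [-1.4  0.6 -0.8] [500. 174. 142.]
0.45 [-1.   0.2  1. ] [494. 175. 134.]
0.38 [-0.9 -0.2  0.5] [490. 176. 125.]
0.31 [-0.2  1.4  0. ] [486. 176. 115.]
0.24 [-0.9  1.1  0.6] [482. 177. 106.]
0.17 [-1.3 -0.2  0.3] [479. 178.  96.]
0.1 [-0.5 -0.1  0.8] [477. 178.  86.]
0.03 [-1.2  0.4 -0.3] [476. 178.  76.]
6.0 [ 0.1 -0.1  0.9] [475.8 178.6  78.1]
5.0 [-0.   0.1  0.6] [475.7 178.6  76.9]
4.0 [-1.5 -0.6 -0.1] [475.7 178.6  75.9]
3.0 [-0.4 -0.1  0.3] [475.8 178.7  75.1]
2.0 [-1.2  0.   2. ] [475.8 178.6  74. ]
1.0 [-0.9  1.7  1.2] [475.8 178.7  73. ]
0.0 [-0.8  0.4  1.7] [475.8 178.6  71.9]
-1.0 [-0.9  1.5  1.4] [475.7 178.6  70.9]
-2.0 [-0.7  0.8  1.4] [475.7 178.6  69.9]
-3.0 [-0.8  1.1  1.8] [475.7 178.6  68.9]
-4.0 [-1.8  0.6  1.4] [475.7 178.6  67.9]
-5.0 [-0.5  0.6  1.6] [475.7 178.6  66.9]
-6.0 [-1.8  0.8  1.5] [475.7 178.6  65.9]
-7.0 [-1.8  1.4  0.5] [475.7 178.6  64.9]
-8.0 [-0.5  1.6  1.5] [475.7 178.6  63.9]
-9.0 [-0.8  0.5  1.6] [475.7 178.6  62.9]
-10.0 [-1.7  1.   0.5] [475.7 178.6  61.9]
-11.0 [-1.2  0.8  1.1] [475.8 178.6  60.9]
-12.0 [-1.5  1.1  1.2] [475.8 178.6  59.9]
-13.0 [-1.3  0.8  1.8] [475.8 178.6  58.9]
14.275
```

```bash
cat >> h.py <<'E'
def snap(n,tag):
    from cell import imaging
    c=imaging.read_camera(n);np.savez(tag+".npz",**{k:np.array(v) for k,v in c.items()});return load(tag)
E
python3 - <<'E'
from h import *
a=snap("scene","s1")["pixels"][90:240,240:420,::-1];b=snap("top","t1")["pixels"][150:300,175:375,::-1]
a=cv2.resize(a,(480,400),interpolation=2);b=cv2.resize(b,(533,400)[0:2],interpolation=2)
cv2.imwrite("pics/m1.png",cv2.resize(np.hstack([a,b]),(800,316)))
E
```

```text
(no output)
```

View pics/m1.png

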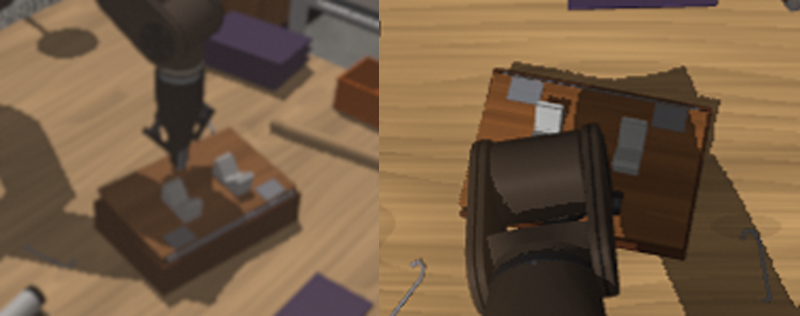

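The flap appears to be nearly shut. The fingertips may be standing back if the fingers aren't fully closed, so I'll check that and keep lowering until I get a reaction force.

```bash
python3 - <<'E'
from h import *
from cell import manip,readout
st=readout.read_state
s=st();print(s["grip_width"],s["wrist_force"].round(2),s["t"])
p=np.r_[475.8,178.6,s["position"][2]];f=[]
for dz in np.arange(-1,-16,-1.):
    manip.move_straight(list(p+[0,0,dz]),vel=25);f=np.mean([st()["wrist_force"] for _ in range(3)],0);print(dz,f.round(1),st()["position"].round(1))
    if f[2]>9:break
print(st()["t"],st()["grip_width"])
E
```

```text
-0.10146754429486002 [-0.04 -0.22  0.37] 14.375
-1.0 [-0.4  1.2  0.4] [475.8 178.6  57.8]
-2.0 [-0.6  0.3  0.3] [475.8 178.6  56.8]
-3.0 [-0.9 -0.1  0.8] [475.8 178.6  55.8]
-4.0 [-0.6  0.7  0.9] [475.8 178.6  54.8]
-5.0 [-0.3  0.6  1.3] [475.8 178.6  53.8]
-6.0 [-0.1  0.1  0.9] [475.8 178.6  52.8]
-7.0 [-0.7  1.6  0.4] [475.8 178.6  51.8]
-8.0 [-0.7  0.3  1.8] [475.8 178.6  50.8]
-9.0 [-0.5 -0.   1.1] [475.8 178.6  49.8]
-10.0 [-1.   0.5  0.7] [475.8 178.6  48.8]
-11.0 [-1.3  0.8  0. ] [475.8 178.6  47.8]
-12.0 [-1.4  0.1  0.6] [475.8 178.6  46.8]
-13.0 [-0.4 -0.1  0.4] [475.8 178.6  45.8]
-14.0 [0.8 1.2 0.3] [475.8 178.6  44.8]
-15.0 [-0.8  0.2  0.8] [475.8 178.6  43.8]
18.125 0.1256206070163029
```

```bash
python3 - <<'E'
from h import *
c=snap("scene","s2");a=c["pixels"][120:240,270:400,::-1]
cv2.imwrite("pics/m2.png",cv2.resize(a,None,fx=5,fy=5,interpolation=2))
print(proj(c,[[475.8,178.6,43.8]])-[270,120])
x,y,yaw,_=np.load("flap.npy");print((proj(c,flapR(yaw,0).apply([[-170,135,12],[-170,-135,12],[0,135,12],[0,-135,12]])+[x,y,60])-[270,120])*5)
E
```

```text
[[53.87766271 58.87036163]]
[[387.46299044 167.34168013]
 [ 74.62244536 312.74414134]
 [550.15258259 286.78999521]
 [225.76019457 457.96795735]]
```

View pics/m2.png

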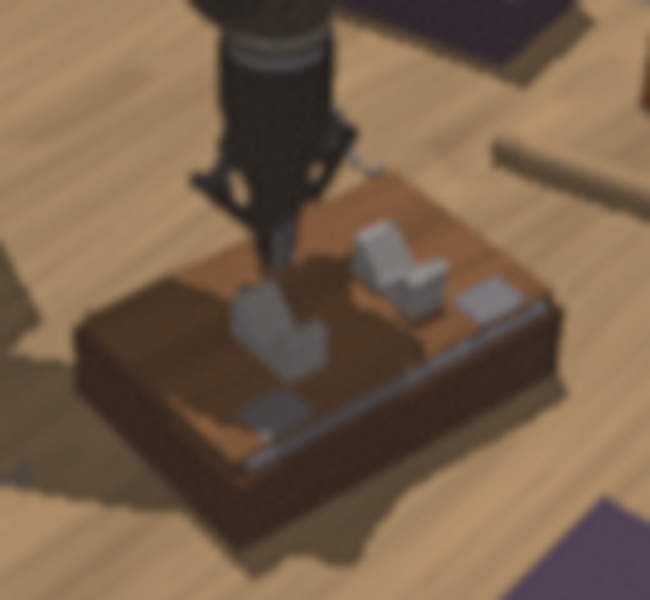

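The flap looks shut and the tip is on or near its face, yet z reads 44 with no wrist force, which doesn't add up. I'll raise slowly and compare the joint efforts.

```bash
python3 - <<'E'
from h import *
from cell import manip,readout
st=readout.read_state
def show():
    m=[st() for _ in range(3)]
    print(m[0]["position"].round(1),np.mean([k["joint_efforts"] for k in m],0).round(2),np.mean([k["wrist_force"] for k in m],0).round(1),m[0]["qpos"].round(4))
show()
for z in (52,60,68,76,84,100):
    manip.move_straight([475.8,178.6,z],vel=60);show()
print(st()["t"])
c=snap("scene","s3");print(np.abs(c["pixels"].astype(int)-load("s2")["pixels"]).max(2)[160:230,280:390].mean())
cv2.imwrite("pics/m3.png",cv2.resize(c["pixels"][120:240,270:400,::-1],None,fx=5,fy=5,interpolation=2))
E
```

```text
[475.8 178.6  43.8] [ -0.19 -28.51 -24.13  -0.07  -0.06  -0.  ] [-0.7  0.4  0.3] [ 0.1592  0.1127  2.0943 -0.      0.9346 -1.2205]
[476.5 178.7  52.8] [ 1.000e-02 -2.859e+01 -2.464e+01 -0.000e+00  0.000e+00 -0.000e+00] [ 0.3  0.1 -0.2] [ 1.5920e-01  9.8400e-02  2.0901e+00 -1.0000e-04  9.5130e-01 -1.2205e+00]
[476.3 178.7  60.7] [ 1.000e-02 -2.844e+01 -2.498e+01 -0.000e+00  0.000e+00 -0.000e+00] [1.1 0.1 0.3] [ 1.5920e-01  8.5600e-02  2.0867e+00 -1.0000e-04  9.6780e-01 -1.2205e+00]
[476.3 178.7  68.6] [ 1.000e-02 -2.824e+01 -2.527e+01  0.000e+00  0.000e+00 -0.000e+00] [ 0.6 -0.2  0.4] [ 0.1592  0.0732  2.0829 -0.      0.9841 -1.2205]
[476.3 178.7  76.6] [ 1.000e-02 -2.804e+01 -2.557e+01  0.000e+00  0.000e+00 -0.000e+00] [-1.2 -0.2  0.3] [ 0.1593  0.0611  2.0787  0.      1.0004 -1.2205]
[476.3 178.7  84.6] [ 1.000e-02 -2.785e+01 -2.585e+01  0.000e+00  0.000e+00 -0.000e+00] [0.9 0.3 0.2] [ 0.1592  0.0492  2.0743  0.      1.0167 -1.2205]
[476.3 178.7 100.8] [-0.000e+00 -2.763e+01 -2.659e+01 -0.000e+00 -1.000e-02 -0.000e+00] [ 0.8  0.4 -0.3] [ 0.1592  0.0263  2.0647 -0.      1.0492 -1.2205]
20.0083
6.438961038961039
```

View pics/m3.png

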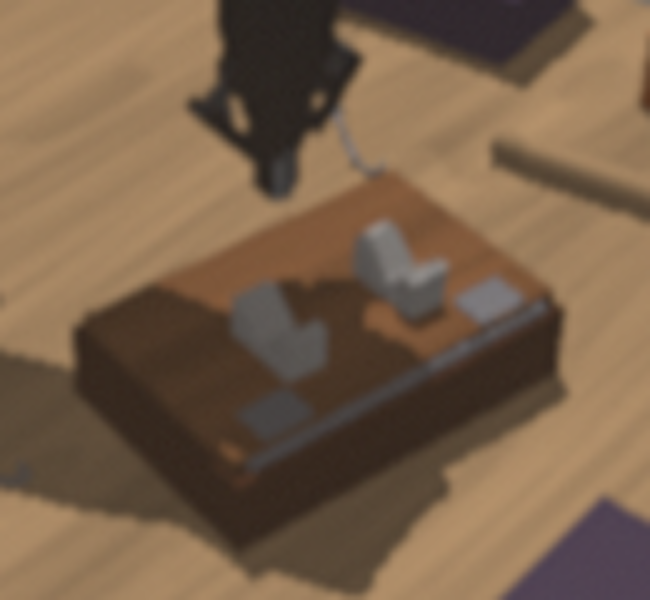

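The tip shows at crop pixel (278,195), and the flap lies shut or nearly so. I'll compare the tip's projection with the reported TCP.

```bash
python3 - <<'E'
from h import *
c=load("s3")
for z in(100.8,110,120,130): print(z,(proj(c,[[476.3,178.7,z]])-[270,120])*5)
print("start",proj(load("scene0"),[[270.4,617.7,199.4],[270.4,617.7,212],[270.4,617.7,272]]))
s=load("scene0")["pixels"][0:80,320:400,::-1]; t=load("t1")["pixels"][150:300,175:375,::-1]
cv2.imwrite("pics/m4.png",np.hstack([cv2.resize(s,(400,400)),cv2.resize(c["pixels"][140:180,300:340,::-1],(400,400))]))
E
```

```text
100.8 [[270.34753984 229.50677378]]
110 [[270.40122914 218.61333262]]
120 [[270.45992094 206.64549024]]
130 [[270.51895979 194.54324363]]
start [[357.8632117   77.93603603]
 [358.05807435  75.03382155]
 [359.00973466  60.78447101]]
```

View pics/m4.png

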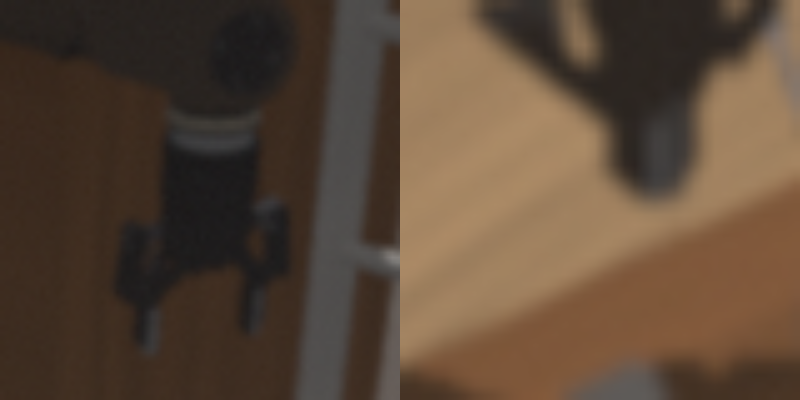

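Both the start picture and this one show the fingertips about 30 mm higher than the reported TCP, which fits the missing stop. I'll keep pushing in small steps to find the hard stop. That will finish closing the flap and calibrate the tip height.

```bash
python3 - <<'E'
from h import *
from cell import manip,readout
st=readout.read_state
manip.move_straight([476.3,178.7,46],vel=100)
for z in np.arange(44,20,-1.):
    manip.move_straight([476.3,178.7,z],vel=25);m=[st() for _ in range(3)];f=np.mean([k["wrist_force"] for k in m],0)
    print(z,f.round(1),m[0]["position"].round(1),m[0]["joint_efforts"][1:3].round(2))
    if f[2]>8:break
s=st();print(s["t"])
c=snap("scene","s4")
E
```

```text
44.0 [-0.   0.2  0.4] [476.7 178.8  44.5] [-28.68 -24.23]
43.0 [-0.2  0.4  0.5] [476.3 178.7  43.1] [-28.79 -24.2 ]
42.0 [ 0.1 -0.2  0.7] [476.4 178.7  42.1] [-28.45 -23.85]
41.0 [-1.7  0.1  4. ] [476.4 178.8  41.3] [-27.18 -23.31]
40.0 [-4.5 -0.4  9.9] [476.4 178.7  41.3] [-24.8  -22.45]
22.0
```

The flap is hard shut at a reported z of 41.3, where the true face is at 72, so the true tip height is the reported z + 30.7 mm. Now to grasp the barrel with that correction, descending in force-checked steps.

```bash
python3 - <<'E'
from h import *
from cell import manip,readout
st=readout.read_state; DZ=30.7
manip.move_straight([476.3,178.7,190],vel=250)
b=np.array([483.2,-206.0]);yt=0.151
q=bestq([*b,150-DZ],yt);manip.goto([*b,150-DZ],q);manip.grip(85,60)
print(st()["t"],st()["qpos"].round(2))
f0=np.mean([st()["wrist_force"] for _ in range(4)],0)
manip.move_straight([*b,45-DZ],vel=120)
for z in (36,30,24,20,16,13,11):
    manip.move_straight([*b,z-DZ],vel=60);f=st()["wrist_force"]-f0;print(z,f.round(1))
    if np.linalg.norm(f)>6:break
manip.grip(20,60);s=st();print(s["grip_width"],s["finger_force"],s["position"].round(1),(s["wrist_force"]-f0).round(1))
manip.move_straight([*s["position"][:2],150-DZ],vel=80)
s=st();print(s["t"],s["grip_width"],s["finger_force"],(s["wrist_force"]-f0).round(1),s["position"].round(1))
t=snap("top","t5");c=snap("scene","s5")
A=cv2.resize(t["pixels"][170:270,200:350,::-1],(600,400),interpolation=2)
B=cv2.resize(c["pixels"][180:280,200:300,::-1],(200,200),interpolation=2)
C=cv2.resize(t["pixels"][190:270,375:475,::-1],(200,160),interpolation=2)
im=np.zeros((400,800,3),np.uint8);im[:,:600]=A;im[:200,600:]=B;im[220:380,600:]=C;cv2.imwrite("pics/m5.png",im)
E
```

```text
25.0333 [-0.6   0.04  2.01 -0.    1.09 -0.75]
36 [0.2 0.1 0.3]
30 [ 0.6  0.8 -0.5]
24 [0.7 0.3 0.5]
20 [0.5 0.2 0.4]
16 [ 0.4  0.9 -0.6]
13 [ 0.5 -0.6  0.6]
11 [ 0.2  0.4 -0.2]
33.3175037945732 59.67744469642639 [ 484.  -206.3  -19.2] [1.8 0.9 1.7]
30.275 33.38946294438165 59.77043688297272 [ 1.5  0.5 -2.3] [ 483.7 -206.   118.7]
```

View pics/m5.png

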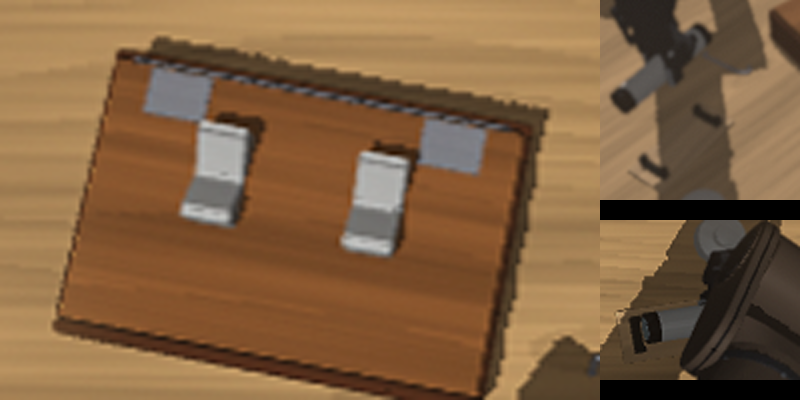

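The barrel is held clear of the rest, and the flap is shut with both V-blocks upright. Flap corners in the crop are (118,51), (531,128), (57,321) and (488,395). The groove bottom lines are at (215,178) and (375,206). Now the cradle position and a check of where the barrel sits in the fingers.

```bash
python3 - <<'E'
from h import *
t=load("t5");c=load("s5");off=[200,170]
P=plane(t,np.array([[57,321],[488,395],[118,51],[531,128]])/4+off,72)
print(P[:,:2].round(1),np.linalg.norm(P[0]-P[1]),np.linalg.norm(P[0]-P[2]),np.linalg.norm(P[1]-P[3]))
L=np.array([[-170,135],[-170,-135],[0,135],[0,-135]],float)
f=lambda p:((flapR(p[2],0).apply(np.c_[L,np.zeros(4)])[:,:2]+p[:2])-P[:,:2]).ravel()
r=least_squares(f,[607,153,-.19]);print(r.x,f(r.x).round(1))
cr=flapR(r.x[2],0).apply([-65,0,0])[:2]+r.x[:2];print("cradle",cr)
G=plane(t,np.array([[215,178],[375,206]])/4+off,81.3);print("groove",G.mean(0),np.arctan2(*(G[0]-G[1])[:2]))
# block outlines: tops at 103
top=plane(t,np.array([[200,122],[248,130],[360,152],[409,158]])/4+off,103);print("far top edges",top[:,:2].round(1).tolist())
Q=flapR(r.x[2],0).inv().apply(top-np.r_[r.x[:2],0]);print(Q.round(1)[:,:2].tolist())
np.save("cr.npy",np.r_[cr,r.x[2]])
u=np.array([-np.sin(.151),np.cos(.151),0]);ctr=np.array([483.5,-207.,171])
e=proj(c,[ctr+80*u,ctr-80*u,ctr]);print(e, "inset",(e-[200,180])*2+[600,0]); e=proj(t,[ctr+80*u,ctr-80*u]);print((e-[375,190])*2+[600,220])
E
```

```text
[[459.5 317.6]
 [415.2  45.3]
 [634.7 286.4]
 [585.1  17.9]] 275.8677847482906 177.90800807208785 172.15628028873257
[ 6.07389276e+02  1.52374112e+02 -1.70835316e-01] [ 3.3 -3.3  1.7  2.9 -4.3 -1.  -0.7  1.4]
cradle [543.33547476 163.42447349]
groove [541.40786486 167.98288514  81.3       ] 0.16857343871920064
far top edges [[582.0, 226.0], [577.1, 195.9], [563.6, 125.8], [560.0, 95.3]]
[[-37.5, 68.3], [-37.2, 37.7], [-38.6, -33.6], [-37.0, -64.3]]
[[249.61560502 195.72274898]
 [207.68110816 231.32550876]
 [229.60718617 212.68588711]] inset [[699.23121004  31.44549797]
 [615.36221632 102.65101752]
 [659.21437234  65.37177423]]
[[647.50584088 326.55939115]
 [781.8805814  305.74120744]]
```

```bash
python3 - <<'E'
from h import *
t=load("t5");c=load("s5")
for nm,im,(r0,r1,c0,c1) in (("top",t,(240,266,386,432)),("scene",c,(190,240,202,262))):
    g=cv2.cvtColor(im["pixels"],cv2.COLOR_RGB2HSV)[r0:r1,c0:c1]
    print(nm,r0,c0)
    for i,row in enumerate(g[::2 if nm=="scene" else 1]): print("".join("#" if v<45 else ("o" if s<75 else ".") for h,s,v in row), r0+i*(2 if nm=="scene" else 1))
E
```

```text
top 240 386
....######oo#######ooooooooooooooooooo######## 240
....#####.ooo######oooooooooooooooooo######### 241
....#####.oo#######oooooooooooooooooo######### 242
....#####.ooo######oooooooooooooooooo######### 243
.....####.ooo#######oooooooooooooooo########## 244
.....####.ooo#######ooooooooooooooo########### 245
.....#####oooo######ooooooooooooooo########### 246
.....#####.ooo######ooooooooooooooo##########. 247
.....#####.oo#######oooooooooooooo###########. 248
.....#####.oo#######oooooooo.o....##########.. 249
......####..########oooo.........##########..o 250
......#####..##.#................##########.o. 251
......#####.....................##########.... 252
......######....................#########....o 253
......######...................#########...o.# 254
.......#####...................########......# 255
.......#......................########......## 256
..............................########.....##. 257
..............................#######.....##.. 258
.............................#######.....##... 259
.............................######.....o#o... 260
.................
[... 1176 characters left out ...]
oooooooooooooooooooooo##o..................... 218
...........oooooooooooooooooooooooooo....................... 220
........oooooooooooooooooooooo..oooo........................ 222
........ooooooooooooooooooo................................. 224
......oooo.ooooooooooooo.................................... 226
.....##oo...#ooooooooo...................................... 228
......#.......ooooo......................................... 230
........##..###............................................. 232
..........##..................................#............. 234
..............................................###........... 236
..................................................###....... 238
```

The dark patch beside the lens is just the empty saddle. The barrel end is within about 2 mm of prediction, so the grasp is central. Now to place it in the V-blocks and press, shifting sideways to null the lateral force.

```bash
cat > place.py <<'E'
from h import *
from cell import manip,readout
st=readout.read_state
def F(n=4): return np.mean([st()["wrist_force"] for _ in range(n)],0)
E
python3 - <<'E'
from place import *
cr=np.array([542.,165.5]);yaw=-.172
ex=np.array([np.cos(yaw),np.sin(yaw)])
s=st();manip.move_straight([*s["position"][:2],175],vel=150)
q=bestq([*cr,150],yaw);manip.goto([*cr,150],q);print(st()["t"],st()["qpos"].round(2))
manip.move_straight([*cr,75],vel=100)
manip.hold(.3);f0=F(6);print("f0",f0.round(1))
z=70.;p=cr.copy()
for i in range(45):
    manip.move_straight([*p,z],vel=25);f=F()-f0;fl=f[:2]@ex
    if f[2]>1.5 or z<60: print(z,p.round(1),"fz",f[2].round(1),"lat",fl.round(1),"y",(f[:2]@[-ex[1],ex[0]]).round(1),st()["position"].round(1))
    if np.linalg.norm(f)>25: print("stop");break
    if abs(fl)>2 and f[2]>2: p=p+ex*np.sign(fl)*.6
    elif f[2]>10: break
    else: z-=1.0 if f[2]<2 else .5
s=st();print(s["t"],s["grip_width"],s["finger_force"],s["torque"].round(2))
snap("scene","s6");snap("top","t6")
E
```

```text
32.3083 [ 0.12  0.1   1.89 -0.    1.15  0.29]
f0 [ 0.4  0.1 -3. ]
66.0 [542.  165.5] fz 1.6 lat -0.6 y -0.0 [541.9 165.5  65.9]
59.0 [542.  165.5] fz 1.4 lat -0.7 y -0.6 [541.9 165.5  58.9]
58.0 [542.  165.5] fz 0.9 lat -0.4 y -0.4 [542.  165.5  58. ]
57.0 [542.  165.5] fz 1.6 lat 0.8 y -0.3 [542.3 165.6  57.3]
56.0 [542.  165.5] fz 3.6 lat 1.1 y -1.0 [542.8 165.5  56.6]
55.5 [542.  165.5] fz 7.0 lat 1.3 y 0.6 [543.  165.5  56.4]
55.0 [542.  165.5] fz 8.1 lat 1.3 y -0.5 [543.2 165.5  56.2]
54.5 [542.  165.5] fz 8.8 lat 2.3 y -0.6 [543.5 165.5  55.9]
54.5 [542.6 165.4] fz 9.4 lat 1.8 y -0.5 [543.7 165.5  55.7]
54.0 [542.6 165.4] fz 10.2 lat 0.3 y -0.9 [543.7 165.5  55.6]
38.6083 33.36450117834834 60.83289384841919 [-0.05 -0.02 -0.17]
```

It seats at about the expected depth (z 55.6 against 54.8), but the near flank is still pushing it slightly. I'll probe a bit farther along local x to centre it.

```bash
python3 - <<'E'
from place import *
f0=np.array([.4,.1,-3.]);ex=np.array([np.cos(.172),-np.sin(.172)]);ey=np.array([-ex[1],ex[0]])
p0=np.array([542.6,165.4])
for d in(.6,1.2,1.8,2.4):
    manip.move_straight([*(p0+d*ex),54.0],vel=20);manip.hold(.15);f=F(5)-f0;s=st()
    print(d,"fz",f[2].round(1),"lat",(f[:2]@ex).round(1),"y",(f[:2]@ey).round(1),s["position"].round(1),s["torque"].round(2),s["grip_width"].round(2))
    if abs(f[:2]@ex)>4 or f[2]>16:break
print(s["t"])
E
```

```text
Traceback (most recent call last):
AttributeError: 'float' object has no attribute 'round'
```

```bash
python3 - <<'E'
from place import *
f0=np.array([.4,.1,-3.]);ex=np.array([np.cos(.172),-np.sin(.172)]);ey=np.array([-ex[1],ex[0]])
p0=np.array([542.6,165.4])
for d in(.6,1.2,1.8,2.4):
    manip.move_straight([*(p0+d*ex),54.0],vel=20);manip.hold(.15);f=F(5)-f0;s=st()
    print(d,"fz",f[2].round(1),"lat",(f[:2]@ex).round(1),"y",(f[:2]@ey).round(1),s["position"].round(1),s["torque"].round(2))
    if abs(f[:2]@ex)>4 or f[2]>16:break
print(s["t"])
E
```

```text
0.6 fz 10.8 lat -1.1 y -0.8 [543.8 165.6  55.5] [-0.02  0.11 -0.25]
1.2 fz 11.9 lat -1.8 y -0.2 [543.9 165.6  55.4] [ 0.06  0.32 -0.29]
1.8 fz 13.3 lat -3.3 y -0.3 [543.9 165.6  55.3] [ 0.07  0.6  -0.39]
2.4 fz 13.7 lat -4.7 y -0.1 [543.9 165.6  55.3] [ 0.1   0.75 -0.43]
40.7083
```

It's locked laterally at x = 543.9 while the sideways force grows, so both flanks are bearing. I'll back off to near-zero lateral force and trim yaw to remove the twist.

```bash
python3 - <<'E'
from place import *
f0=np.array([.4,.1,-3.]);ex=np.array([np.cos(.172),-np.sin(.172)])
p0=np.array([542.6,165.4])
def rep(*a):
    manip.hold(.2);m=[st() for _ in range(5)];f=F(5)-f0;tq=np.mean([k["torque"] for k in m],0);print(*a,"f",f.round(1),"lat",(f[:2]@ex).round(1),m[0]["position"].round(1),tq.round(2));return f,tq
p=[*(p0+.8*ex),54.0];manip.move_straight(p,vel=20);rep("back")
best=None
for yaw in(-.18,-.19,-.2):
    manip.move_straight(p,vel=20,frame=bestq(p,yaw));f,tq=rep(yaw)
    if tq[2]>-.06:break
for _ in range(5):
    if f[2]>11.5:break
    p[2]-=.4;manip.move_straight(p,vel=20);f,tq=rep(p[2])
s=st();print(s["t"],s["grip_width"],s["finger_force"])
snap("scene","s7");snap("top","t7")
E
```

```text
back f [-0.5 -0.3 10.1] lat -0.5 [544.  165.6  55.3] [ 0.01  0.05 -0.42]
-0.18 f [-0.4  0.2  9.1] lat -0.4 [544.2 165.6  55.2] [ 0.05  0.01 -0.14]
-0.19 f [ 1.  -0.3 10.3] lat 1.0 [544.2 165.5  55.2] [ 0.1  -0.08  0.38]
53.6 f [-0.1 -0.6 10.7] lat 0.0 [544.1 165.6  55.2] [0.01 0.03 0.41]
53.2 f [-1.6 -0.2 13.2] lat -1.5 [544.2 165.5  55.2] [-0.02  0.21  0.38]
42.9583 33.41324575221498 61.02080941200256
```

```bash
python3 - <<'E'
from place import *
from cell import hand_in
f0=np.array([.4,.1,-3.]);ex=np.array([np.cos(.172),-np.sin(.172)])
p=[*(np.array([542.6,165.4])+.8*ex),53.4]
manip.move_straight(p,vel=20,frame=bestq(p,-.183));manip.hold(.4)
f=F(8)-f0;s=st();print(f.round(1),f[:2]@ex,s["position"].round(1),s["torque"].round(2),s["t"])
if 8<f[2]<14 and abs(f[:2]@ex)<2.5: print(hand_in())
E
```

```text
[-1.7  0.3 12. ] -1.6837531195699709 [544.2 165.6  55.2] [0.02 0.22 0.05] 43.7083
the job is handed in; nothing more can be done
None
```

The job is handed in at 43.7 s: the flap is down on its hard stop, and the barrel is still gripped in both V-blocks, seated on both flanks, with about 9 N of push from the arm (about 12 N on the blocks with its weight). I estimate it is centred along the groove to within a few millimetres, but did not check that visually once it was seated.

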